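# Snap the service cover onto the stage controller

## Robot

A 7-joint arm with a two-finger parallel gripper is mounted at the origin on the work surface. World frame = base frame: x ahead of the robot, y to its left, z up, the work surface at z = 0. Lengths are in m, angles in rad, forces in N, time in s.
With the tool pointing down it reaches from about 0.4 to 0.9 m from the base axis. Payload 5.5 kg.
Tool frame: the origin (TCP) lies midway between the tips of the shut fingers; the grasp point (between the pads) lies 19 mm behind it; z points along the fingers, y is the direction in which the jaws open and shut (so a half turn about z gives the same grasp; the last joint's range is limited). The gripper opens to 85 mm and grips with 20 to 120 N. Pads are 22 mm wide; open, the fingers measure 114 mm over their backs; the gripper's body (76 mm by 85 mm) begins 54 mm behind the grasp point. The pads swing forward as they close: fully open they stand 13 mm farther back than shut.
Start: joints at [-0.873, 0.501, -0.427, 1.55, 0.221, 1.138, -0.21], TCP at [0.274, 0.59, 0.196] pointing down, gripper open.
Joint ranges: [-2.88, 2.88], [-0.31, 2.03], [-1.54, 1.56], [0.2, 2.42], [-1.41, 4.55], [0.19, 2.02], [-2.57, 2.57]. Speed limits (rad/s): [2.57, 2.57, 3.14, 3.14, 3.14, 3.14, 3.14].

## Interface

Orientations are given as a unit quaternion [w, x, y, z].
In Python, from workcell import * gives the robot as it stands. Calls block until the motion is done:
- goto(position, orientation): joint-space move of the TCP to a pose.
- move_l(position, orientation=None, max_speed=0.15): straight line of the TCP; orientation=None keeps the orientation; max_speed is the mean speed in m/s.
- move_joints(angles): joint-space move.
- command_gripper(opening, grip_force=None): finger opening in m; grip_force is the grip in N (None keeps the last); returns when the fingers have stopped.
- wait(seconds).
- inverse_kinematics(position, orientation): joint angles nearest the present ones, or None.
- sense(): the state.
- read_camera(name): name is "side" or "top"; returns a dict with "frame" (400x640x3 uint8, blue, green, red), "fx", "fy", "cx", "cy" (pixels), "world_from_camera" (4x4, takes a point from camera to world coordinates). Camera axes: x right, y down, z forward; pixel columns grow to the right and rows downward; lengths in m; the calibration is good to about 2 mm. A picture is of the moment at which its call begins. There is no depth.
A pose or a line that the arm cannot do raises MotionError and nothing moves.
- job_done(): hands the job in, once; it reports no verdict.
The state is a dict: "time_s": time; "joints": joint angles; "joint_vel": joint speeds; "joint_torque": joint torques, N m; "tcp_pos": TCP position; "eef_rot": TCP orientation; "force": force on the tool from outside, world axes, zero at the start; "moment": the same for the moment, N m; "finger_gap": finger opening in m.
Only numpy, scipy, OpenCV 4.12 (cv2) and the standard library are available. Lean on these libraries where they do the work, as an engineer would, in place of code of your own. Each camera call takes 0.05 s, during which the arm holds its last target.

## Task

Put the loose aluminium service cover back on the tilted controller box: lay it loosely, squarely into the open recess over the circuit board and let go of it while it still stands on its four clips. Then press its corners down one after another on the yellow pads until all four clips have clicked over its edge and the cover is fully home. Leave the bottle, screwdriver, wooden case and jar where they are.

Things in the scene. Friction and masses are not known exactly. Their poses are not given: they have to be found in the camera images.
- cover: Loose aluminium cover plate, 110 (its x) by 150 (its y) by 5 mm thick, 0.11 to 0.22 kg, lying flat on the bench, top side up. Origin: centre of its underside; z is normal to the plate, out of its top. A black grip bar stands in the middle and four yellow round pads (16 mm diameter) near the corners. It fits either way round (half turn about z).
- cover_grip (a point): Middle of the top of the cover's black grip bar, 37 mm above the cover's underside; axes as the cover's. The bar is 50 mm long along x, 16 mm wide along y and stands 32 mm above the plate: pinch it across y.
- seat: Open recess of the grey controller box, fixed on a stand, face leaning 25 degrees away from the robot (to +x at yaw 0). Origin: centre of the plane of the four post tops the cover rests on when home, 100 mm above the bench; z = outward normal of the tilted face, x down the slope, y across. A home cover has its origin here, x along this x or reversed. Before pressing it stands about 12 mm above home on the clips.
- rim (a point): Point 16 mm above the seat origin along its z; same axes. End walls 57 mm off along x rise to here; two side guides, each 40 mm long, 77 mm off along y, rise 10 mm higher (2 mm play all round); all flare outward on top by about 4 mm. Each corner needs roughly 6 to 15 N on its pad, square to the face, to click; its neighbours may tip up or come along.
- pad_a (a point): Centre of the top of the yellow pad at cover x = -44, y = -62 mm; axes as the cover's. 22 mm above the post tops (along seat z) when that corner is home, about 34 mm when loosely laid, up to 55 mm while another corner alone is down.
- pad_b (a point): Centre of the top of the yellow pad at cover x = -44, y = +62 mm; axes as the cover's. 22 mm above the post tops (along seat z) when that corner is home, about 34 mm when loosely laid, up to 55 mm while another corner alone is down.
- pad_c (a point): Centre of the top of the yellow pad at cover x = +44, y = -62 mm; axes as the cover's. 22 mm above the post tops (along seat z) when that corner is home, about 34 mm when loosely laid, up to 55 mm while another corner alone is down.
- pad_d (a point): Centre of the top of the yellow pad at cover x = +44, y = +62 mm; axes as the cover's. 22 mm above the post tops (along seat z) when that corner is home, about 34 mm when loosely laid, up to 55 mm while another corner alone is down.
- clip_near_right (a joint): Orange sprung clip, 14 mm wide, at seat x = -42, y = -77 mm. Tooth reaches 5.5 mm inward, flat below (6.5 mm above the post tops), sloped on top up to 14 mm. Value: travel outward in m; 0 = at rest (before pressing, and again once clicked over the plate's edge), about 0.003 while the edge is passing.
- clip_near_left (a joint): Orange sprung clip, 14 mm wide, at seat x = -42, y = +77 mm. Tooth reaches 5.5 mm inward, flat below (6.5 mm above the post tops), sloped on top up to 14 mm. Value: travel outward in m; 0 = at rest (before pressing, and again once clicked over the plate's edge), about 0.003 while the edge is passing.
- clip_far_right (a joint): Orange sprung clip, 14 mm wide, at seat x = +42, y = -77 mm. Tooth reaches 5.5 mm inward, flat below (6.5 mm above the post tops), sloped on top up to 14 mm. Value: travel outward in m; 0 = at rest (before pressing, and again once clicked over the plate's edge), about 0.003 while the edge is passing.
- clip_far_left (a joint): Orange sprung clip, 14 mm wide, at seat x = +42, y = +77 mm. Tooth reaches 5.5 mm inward, flat below (6.5 mm above the post tops), sloped on top up to 14 mm. Value: travel outward in m; 0 = at rest (before pressing, and again once clicked over the plate's edge), about 0.003 while the edge is passing.
- bottle: White closed bottle, 48 mm diameter, 130 mm tall, standing; origin at the centre of its base. Leave it.
- screwdriver: Screwdriver, 170 mm long, lying on the bench between the cover and the controller, pointing away from the robot; origin on its underside. Leave it.
- specimen_case: Closed wooden case 70 x 100 x 30 mm; origin at the centre of its underside. Leave it.
- jar: Amber jar with black lid, 52 mm diameter, 60 mm tall, standing; origin at the centre of its base. Leave it.
Not all that is in view belongs to the job. Of the things that look like the part that bears seat, the middle-sized one is meant.

How it is judged:
On the way, in this order (a step that is already met when the one before it is completed fails the run):
1. the cover lies squarely in the recess, let go, all four corners still standing up on their clips (x of cover in the frame of seat between -0.006 and 0.006 m and y of cover in the frame of seat between -0.006 and 0.006 m and z of pad_a in the frame of seat between 0.028 and 0.04 m and z of pad_b in the frame of seat between 0.028 and 0.04 m and z of pad_c in the frame of seat between 0.028 and 0.04 m and z of pad_d in the frame of seat between 0.028 and 0.04 m and angle between the x axis of cover and the x axis of seat, either way round below 0.1 rad and contact force between the fingers and cover below 0.1 N and linear speed of cover below 0.03 m/s), for 0.2 s.
2. at least one corner is home while at least one other still stands up (z of any of pad_a, pad_b, pad_c, pad_d in the frame of seat below 0.0244 m and z of any of pad_a, pad_b, pad_c, pad_d in the frame of seat above 0.028 m), for 0.1 s.
At the end, for the whole second after the job is handed in: The cover lies at rest in the recess, centred within 6 mm, all four corners within about 2.4 mm of their home height, and all four clips have sprung back (within 1.5 mm) over its edge (x of cover in the frame of seat between -0.006 and 0.006 m and y of cover in the frame of seat between -0.006 and 0.006 m and z of pad_a in the frame of seat between 0.0195 and 0.0244 m and z of pad_b in the frame of seat between 0.0195 and 0.0244 m and z of pad_c in the frame of seat between 0.0195 and 0.0244 m and z of pad_d in the frame of seat between 0.0195 and 0.0244 m and value of joint each of clip_near_right, clip_near_left, clip_far_right, clip_far_left below 0.0015 m and angle between the x axis of cover and the x axis of seat, either way round below 0.06 rad and linear speed of cover below 0.02 m/s); the robot touches nothing.
It fails at once if the bottle is moved more than 30 mm (distance of bottle from where it was at the start of the episode above 0.03 m).
It fails at once if the screwdriver is moved more than 30 mm (distance of screwdriver from where it was at the start of the episode above 0.03 m).
It fails at once if the specimen_case is moved more than 30 mm (distance of specimen_case from where it was at the start of the episode above 0.03 m).
It fails at once if the jar is moved more than 30 mm (distance of jar from where it was at the start of the episode above 0.03 m).
It fails at once if the bottle or the jar is tipped over (angle between any of bottle, jar's own z axis and vertical above 0.5 rad).
It also fails if it takes over 70 s, if anything falls off the work surface, if the arm or the gripper's body presses on something with over 40 N, if the wrist force passes 120 N, or if a joint passes its speed limit or range.

## Working session

There is one attempt and no reset: what is moved stays moved. The work goes in short steps, each a Python script; the robot and the scene stay as the last script left them, time stands still between calls to the robot, and variables do not carry over. Pictures are saved under pics/ and viewed, and the job is handed in when it is done.

```bash
ls; mkdir -p pics
python3 - <<'E'
from workcell import *
import cv2,numpy as np
np.set_printoptions(precision=4,suppress=True)
for n in("top","side"):
    c=read_camera(n); cv2.imwrite(f"pics/{n}0.png",c["frame"]); print(n,c["fx"],c["fy"],c["cx"],c["cy"]);print(np.array(c["world_from_camera"]))
s=sense();print(s)
E
```

```text
pics
top 388.8085072093269 388.8085072093269 322.55139874045517 189.04661578914823
[[ 0.0113 -0.9991  0.0402  0.4509]
 [-0.9999 -0.0115 -0.0037  0.0758]
 [ 0.0042 -0.0402 -0.9992  1.243 ]
 [ 0.      0.      0.      1.    ]]
side 379.9455416962863 379.9455416962863 317.8322786656925 198.1166052168024
[[-0.9992 -0.0372  0.0148  0.485 ]
 [-0.0355  0.6538 -0.7558  0.7389]
 [ 0.0185 -0.7557 -0.6546  0.7039]
 [ 0.      0.      0.      1.    ]]
{'time_s': 0.1, 'joints': array([-0.8728,  0.5017, -0.4268,  1.5513,  0.2208,  1.1383, -0.2103]), 'joint_vel': array([ 0.0008, -0.0024, -0.0009, -0.0005, -0.0002,  0.0021, -0.0002]), 'joint_torque': array([ -0.011 , -57.0813,  -5.8388, -28.1749,   0.0103,   0.0055,
         0.    ]), 'tcp_pos': array([0.2735, 0.5889, 0.1951]), 'eef_rot': array([-0.0002,  0.2156,  0.9765, -0.0008]), 'force': array([0.4261, 0.3221, 0.8013]), 'moment': array([0.0048, 0.0561, 0.0114]), 'finger_gap': 0.08503740965099728}
```

View pics/top0.png

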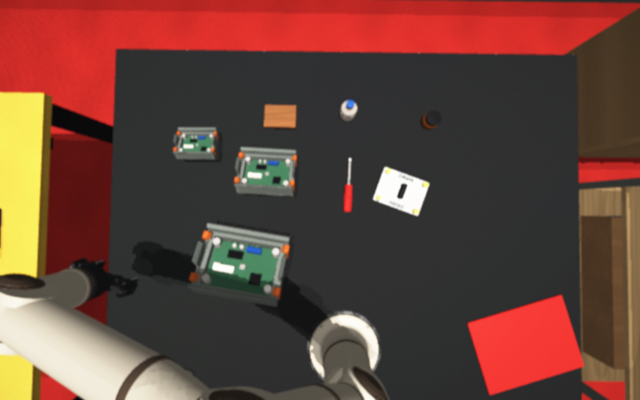

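View pics/side0.png

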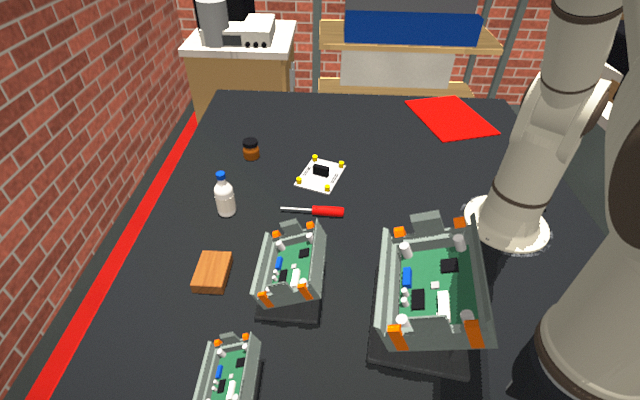

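The top view shows three boxes that look alike: small at (197,143), middle at (266,172) and large at (242,262). A recess for a 150 mm cover should span about 51 px at that height, which fits the middle one. I'll confirm in enlarged crops.

Run:
```python
import cv2,numpy as np
t=cv2.imread("pics/top0.png");s=cv2.imread("pics/side0.png")
a=cv2.resize(t[135:210,225:305],None,fx=5,fy=5,interpolation=cv2.INTER_CUBIC)
b=cv2.resize(t[155:225,365:440],None,fx=5,fy=5,interpolation=cv2.INTER_CUBIC)
c=np.zeros((380,790,3),np.uint8);c[:375,:400]=a;c[:350,405:780]=b
cv2.imwrite("pics/top_crop.png",c)
a=cv2.resize(s[205:330,240:340],None,fx=4,fy=4,interpolation=cv2.INTER_CUBIC)
b=cv2.resize(s[145:205,285:355],None,fx=5,fy=5,interpolation=cv2.INTER_CUBIC)
c=np.zeros((500,790,3),np.uint8);c[:500,:400]=a;c[:300,405:755]=b
cv2.imwrite("pics/side_crop.png",c)
```

```text
(no output)
```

View pics/top_crop.png

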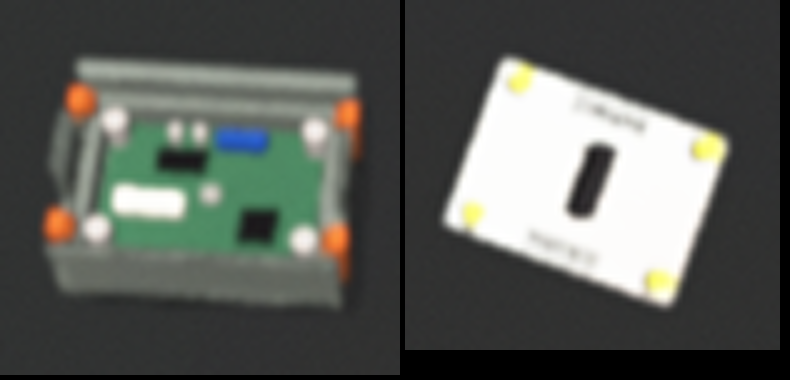

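View pics/side_crop.png

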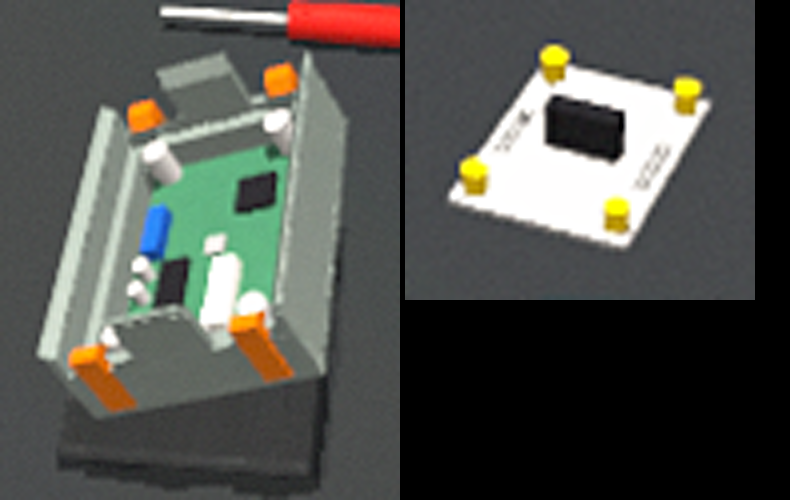

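The crops show the middle box with white posts, orange clips, side guides and a green board. The cover lies at top px (402,190) with four yellow pads and a black bar. I'll measure both next.

```bash
cat > h.py <<'E'
import cv2,numpy as np
from scipy.optimize import least_squares
from scipy.spatial.transform import Rotation as R
np.set_printoptions(precision=4,suppress=True)
def proj(c,P):
    T=np.linalg.inv(np.array(c["world_from_camera"]));P=np.atleast_2d(P)
    q=P@T[:3,:3].T+T[:3,3]
    return np.c_[c["fx"]*q[:,0]/q[:,2]+c["cx"],c["fy"]*q[:,1]/q[:,2]+c["cy"]]
def ray(c,uv):
    T=np.array(c["world_from_camera"]);uv=np.atleast_2d(uv)
    d=np.c_[(uv[:,0]-c["cx"])/c["fx"],(uv[:,1]-c["cy"])/c["fy"],np.ones(len(uv))]@T[:3,:3].T
    return T[:3,3],d
def onz(c,uv,z):
    o,d=ray(c,uv);return o+d*((z-o[2])/d[:,2])[:,None]
def blobs(f,roi,lo,hi,amin=3):
    x0,y0,x1,y1=roi;h=cv2.cvtColor(f[y0:y1,x0:x1],cv2.COLOR_BGR2HSV)
    m=cv2.inRange(h,lo,hi);n,l,st,ce=cv2.connectedComponentsWithStats(m)
    return [(ce[i]+[x0,y0],st[i,4],st[i,:4]+[x0,y0,0,0]) for i in range(1,n) if st[i,4]>=amin]
def tri(c1,u1,c2,u2):
    o1,d1=ray(c1,u1);o2,d2=ray(c2,u2);d1=d1[0]/np.linalg.norm(d1);d2=d2[0]/np.linalg.norm(d2)
    A=np.c_[d1,-d2];t=np.linalg.lstsq(A,o2-o1,rcond=None)[0]
    p,q=o1+t[0]*d1,o2+t[1]*d2;return (p+q)/2,np.linalg.norm(p-q)
E
python3 - <<'E'
from h import *
from workcell import *
t=read_camera("top");s=read_camera("side");import pickle;pickle.dump((t,s),open("cams0.pkl","wb"))
def show(n,b):
    print(n);[print("  ",x[0],x[1],x[2]) for x in b]
show("yellow top",blobs(t["frame"],(360,150,445,230),(22,80,120),(38,255,255)))
show("yellow side",blobs(s["frame"],(285,140,360,210),(20,120,100),(35,255,255)))
show("black top",[b for b in blobs(t["frame"],(385,175,420,205),(0,0,0),(180,255,90))])
show("white plate top",blobs(t["frame"],(360,150,445,230),(0,0,150),(180,255,255),50))
show("orange top",blobs(t["frame"],(225,135,305,210),(3,150,120),(18,255,255)))
show("orange side",blobs(s["frame"],(245,205,335,325),(3,150,120),(18,255,255)))
show("white top",blobs(t["frame"],(225,135,305,210),(0,0,190),(180,50,255)))
show("white side",blobs(s["frame"],(245,205,335,325),(0,0,190),(180,50,255)))
show("green top",blobs(t["frame"],(225,135,305,210),(50,60,40),(90,255,255),100))
E
```

```text
yellow top
   [387.9333 170.1333] 15 [386 168   5   5]
   [425.0455 183.8636] 22 [423 181   5   6]
   [377.9091 197.3636] 11 [377 196   3   4]
   [415.125 210.625] 16 [413 209   6   4]
yellow side
   [314.4167 156.9722] 36 [312 154   6   8]
   [340.9412 163.4412] 34 [339 160   6   8]
   [298.0909 179.6667] 33 [296 176   5   8]
   [326.931  187.4483] 29 [325 185   5   6]
black top
   [416.4 175.6] 15 [412 175   8   3]
   [401.5397 190.7937] 63 [398 184   8  14]
white plate top
   [400.695  190.8862] 1669 [373 167  56  49]
orange top
   [240.4483 154.5862] 29 [238 152   6   6]
   [294.5455 157.4091] 22 [292 155   5   6]
   [236.1818 179.5152] 33 [234 176   6   7]
   [292.2857 183.25  ] 28 [290 180   5   9]
orange side
   [320.6667 207.6667] 3 [320 207   2   2]
   [309.6444 224.9333] 45 [306 221   8   8]
   [275.8511 233.8936] 47 [272 230   9   8]
   [304.8197 291.9672] 122 [297 283  16  17]
   [265.1949 299.6695] 118 [257 291  17  17]
white top
   [247.1176 158.4118] 17 [245 157   5   4]
   [259.5 160.5] 4 [259 160   2   2]
   [264.3333 160.6667] 3 [264 160   2   2]
   [287.5    160.7778] 18 [286 159   4   5]
   [253.9524 174.7619] 84 [247 172  15   7]
   [266.5 173.5] 4 [266 173   2   2]
   [243.9474 180.0526] 19 [242 178   5   5]
   [285.2 182.5] 20 [283 180   5   6]
white side
   [295.6212 208.1667] 66 [280 207  32   4]
   [279.4621 254.9886] 264 [261 232  52  60]
   [258.5636 264.3008] 236 [250 233  18  62]
   [314. 237.] 3 [314 236   1   3]
   [313. 245.] 3 [313 244   1   3]
   [312. 254.] 3 [312 253   1   3]
   [311. 262.] 3 [311 261   1   3]
   [296.0783 277.4931] 217 [290 263  17  29]
   [275.35 271.35] 20 [273 269   6   6]
   [310.  270.5] 4 [310 269   1   4]
   [274.25 277.3 ] 20 [272 275   6   6]
   [309.2 278.6] 5 [309 277   2   4]
   [306.75 285.  ] 4 [306 284   2   3]
   [269.2222 293.7778] 9 [267 293   5   3]
green top
   [268.1447 173.4607] 712 [245 160  45  26]
```

```bash
cat > fit0.py <<'E'
from h import *
import pickle;t,s=pickle.load(open("cams0.pkl","rb"))
# cover
h=cv2.cvtColor(t["frame"],cv2.COLOR_BGR2HSV);m=np.zeros(h.shape[:2],np.uint8)
m[150:230,360:445]=cv2.inRange(h[150:230,360:445],(0,0,150),(180,255,255))
cn=max(cv2.findContours(m,0,1)[0],key=cv2.contourArea);r=cv2.minAreaRect(cn);box=cv2.boxPoints(r)
W=onz(t,box,0.005);print("rect",W.mean(0),[np.linalg.norm(W[i]-W[i-1]) for i in range(4)])
e=W[1]-W[0];e2=W[2]-W[1];l=e if np.linalg.norm(e)>np.linalg.norm(e2) else e2;print("long axis deg",np.degrees(np.arctan2(l[1],l[0])))
yt=np.array([[387.93,170.13],[425.05,183.86],[377.9,197.36],[415.1,210.6]])
P=onz(t,yt,0.022);print("pads top",P,P.mean(0))
ys=np.array([[314.4,155.5],[340.9,162],[298.1,178.2],[326.9,186]])
P=onz(s,ys,0.022);print("pads side",P,P.mean(0), [np.linalg.norm(P[a]-P[b]) for a,b in((0,1),(0,2),(1,3),(2,3))])
print("bar top", onz(t,[401.54,190.79],0.037))
# seat: posts (far-left, far-right, near-left, near-right)
pt=np.array([[247.1,158.4],[287.5,160.8],[243.9,180.05],[285.2,182.5]])
ot=np.array([[240.4,154.6],[294.5,157.4],[236.2,179.5],[292.3,183.2]])
os_=np.array([[265.2,299.7],[275.85,233.9],[304.8,292],[309.6,224.9]])
sg=np.array([[1,1],[1,-1],[-1,1],[-1,-1]])
def seatT(p):
    return R.from_euler("z",p[2])*R.from_euler("y",np.radians(25)),np.array([p[0],p[1],.1])
def f(p):
    r,o=seatT(p);return (proj(t,o+r.apply(np.c_[sg*[p[3],p[4]],np.zeros(4)]))-pt).ravel()
q=least_squares(f,[.55,.22,0,.04,.06]);print("seat posts",q.x,np.degrees(q.x[2]),q.fun)
def g(p):
    r,o=seatT(p);Q=o+r.apply(np.c_[sg*[.042,p[3]],np.ones(4)*.014]);return (proj(t,Q)-ot).ravel()
q2=least_squares(g,[.55,.22,0,.077]);print("seat clips",q2.x,np.degrees(q2.x[2]),q2.fun)
r,o=seatT(q.x)
print("side proj clips",proj(s,o+r.apply(np.c_[sg*[.042,.075],np.ones(4)*.014])),os_)
print("side proj posts",proj(s,o+r.apply(np.c_[sg*[q.x[3],q.x[4]],np.zeros(4)])))
E
python3 fit0.py
```

```text
rect [ 0.4979 -0.1783  0.005 ] [np.float64(0.15490758120577808), np.float64(0.11541480835457794), np.float64(0.15547137097237146), np.float64(0.1152747443276035)]
long axis deg -109.55610643292044
pads top [[ 0.5621 -0.1341  0.022 ]
 [ 0.5202 -0.2512  0.022 ]
 [ 0.476  -0.1029  0.022 ]
 [ 0.4358 -0.22    0.022 ]] [ 0.4985 -0.177   0.022 ]
pads side [[ 0.5185 -0.2526  0.022 ]
 [ 0.4354 -0.2226  0.022 ]
 [ 0.561  -0.1337  0.022 ]
 [ 0.4765 -0.1026  0.022 ]] [ 0.4978 -0.1779  0.022 ] [np.float64(0.08838177439512102), np.float64(0.12625267602675158), np.float64(0.12684321934723816), np.float64(0.09005863623325845)]
bar top [[ 0.4969 -0.1741  0.037 ]]
seat posts [ 0.5504  0.2389 -0.0455  0.0369  0.0602] -2.605787264004763 [ 0.1595  0.0637  0.009  -0.0366 -0.1601  0.0297 -0.0036 -0.056 ]
seat clips [ 0.5487  0.2377 -0.0458  0.0804] -2.6242031861922754 [ 0.0525  0.0824  0.121   0.3957 -0.056   0.0123 -0.1117 -0.4733]
side proj clips [[260.7214 291.0296]
 [273.9643 234.0563]
 [300.2777 282.7663]
 [308.4308 225.049 ]] [[265.2  299.7 ]
 [275.85 233.9 ]
 [304.8  292.  ]
 [309.6  224.9 ]]
side proj posts [[267.9916 288.3428]
 [277.8952 242.61  ]
 [301.9379 281.2127]
 [308.3121 234.9419]]
```

Both views agree, the projected post tops match the side picture, and the sizes come out right. Next I'll check the IK for picking, placing and pressing.

```bash
cat >> h.py <<'E'
def quat(Rm):
    q=R.from_matrix(Rm).as_quat();return [q[3],q[0],q[1],q[2]]
def tool(zdown,yax):   # tool orientation with z along -normal
    z=-np.array(zdown)/np.linalg.norm(zdown);y=np.array(yax)/np.linalg.norm(yax);return np.c_[np.cross(y,z),y,z]
SY=-0.0456; SO=np.array([.550,.2387,.1])
SR=(R.from_euler("z",SY)*R.from_euler("y",np.radians(25))).as_matrix()
def S(x,y,z): return SO+SR@np.array([x,y,z])
CO=np.array([.498,-.178,0]); CA=np.radians(70.4)
CYAX=np.array([np.cos(CA),np.sin(CA),0])
E
python3 - <<'E'
from h import *; from workcell import *
for sg in(1,-1):
    qc=quat(tool([0,0,1],sg*CYAX)); qs=quat(tool(SR[:,2],sg*SR[:,1]))
    print(sg)
    for n,p,q in(("up",CO+[0,0,.3],qc),("grasp",CO+[0,0,.011],qc),("above",S(0,0,.13),qs),("place",S(0,0,.023),qs),("pa",S(-.044,-.062,.022),qs),("pb",S(-.044,.062,.022),qs),("pc",S(.044,-.062,.022),qs),("pd",S(.044,.062,.022),qs),("pdu",S(.044,.062,.12),qs)):
        print(n,p,inverse_kinematics(p,q))
E
```

```text
1
up [ 0.498 -0.178  0.3  ] [ 0.0514  0.1633  0.2746  1.7417 -0.0466  1.243   1.5663]
grasp [ 0.498 -0.178  0.011] [ 0.2812  0.5187  0.0139  1.9929 -0.0117  0.6301  1.5314]
above [0.6049 0.2362 0.2178] [-0.1251  0.8013 -0.3877  1.0755  0.0707  1.6949  1.0636]
place [0.5597 0.2383 0.1208] [-0.1076  0.8046 -0.4009  1.3047  0.083   1.4679  1.0499]
pa [0.5166 0.1782 0.1385] [-0.0312  0.6835 -0.3831  1.4756  0.0624  1.4236  1.1205]
pb [0.5223 0.302  0.1385] [-0.1742  0.7715 -0.4432  1.3349  0.0614  1.4559  0.9476]
pc [0.5963 0.1745 0.1013] [-0.0498  0.8504 -0.3537  1.2527  0.1026  1.4836  1.1512]
pd [0.602  0.2984 0.1013] [-0.189   0.9349 -0.4091  1.1032  0.1031  1.5304  0.9966]
pdu [0.6433 0.2965 0.1902] [-0.2107  0.9434 -0.3959  0.8732  0.0931  1.7453  1.011 ]
-1
up [ 0.498 -0.178  0.3  ] [-0.0639  0.1673  0.4072  1.7453 -0.0697  1.2432 -1.5522]
grasp [ 0.498 -0.178  0.011] [-0.1596  0.5888  0.5696  2.0077 -0.4944  0.6831 -1.1871]
above [0.6049 0.2362 0.2178] [-0.4634  0.7842  0.2759  1.0943 -0.3093  1.7111 -1.8171]
place [0.5597 0.2383 0.1208] [-0.4925  0.7812  0.2518  1.3232 -0.3106  1.4862 -1.7963]
pa [0.5166 0.1782 0.1385] [-0.4548  0.6633  0.2595  1.4938 -0.2698  1.4386 -1.7355]
pb [0.5223 0.302  0.1385] [-0.5787  0.738   0.2276  1.3538 -0.3282  1.4804 -1.8951]
pc [0.5963 0.1745 0.1013] [-0.406   0.8375  0.2736  1.2705 -0.2958  1.4961 -1.7039]
pd [0.602  0.2984 0.1013] [-0.5209  0.9113  0.2471  1.1216 -0.3488  1.5495 -1.8604]
pdu [0.6433 0.2965 0.1902] [-0.4868  0.9266  0.2683  0.8919 -0.3547  1.7611 -1.8876]
```

Run:
```python
from h import *; from workcell import *
qc=quat(tool([0,0,1],CYAX))
s=sense();p=s["tcp_pos"].copy()
try: move_l([p[0],p[1],.36],max_speed=.2)
except Exception as e: print(e); move_l([p[0],p[1],.3],max_speed=.2)
goto(CO+[0,0,.3],qc)
command_gripper(.055,grip_force=60)
move_l(CO+[0,0,.10],qc,max_speed=.2)
s=sense();print(s["time_s"],s["tcp_pos"],s["force"],s["finger_gap"])
for n in("top","side"):
    c=read_camera(n)
    f=c["frame"]; x,y=(np.array(proj(c,CO+[0,0,.037])[0])).astype(int); cv2.imwrite(f"pics/{n}1.png",cv2.resize(f[max(0,y-60):y+60,x-80:x+80],None,fx=4,fy=4,interpolation=cv2.INTER_CUBIC))
```

```text
5.55 [ 0.4989 -0.1784  0.101 ] [-0.7155 -0.9192 -0.5167] 0.05496025939350742
```

View pics/side1.png

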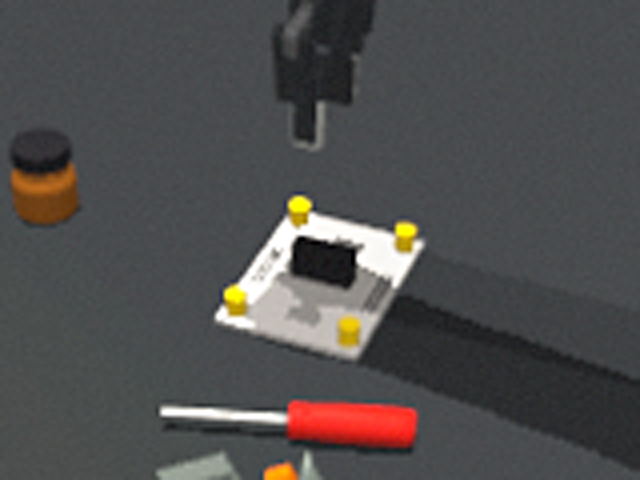

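The gripper hangs above the bar at crop px (310,140), in line with it, and nothing has been disturbed. I'll descend and grasp.

Run:
```python
from h import *; from workcell import *
qc=quat(tool([0,0,1],CYAX))
move_l(CO+[0,0,.04],qc,max_speed=.1)
move_l(CO+[0,0,.012],qc,max_speed=.05)
s=sense();print(s["tcp_pos"],s["force"])
command_gripper(.0,grip_force=60)
s=sense();print(s["tcp_pos"],s["force"],s["finger_gap"])
move_l(CO+[0,0,.25],qc,max_speed=.15);wait(.2)
s=sense();print(s["time_s"],s["tcp_pos"],s["force"],s["finger_gap"])
qs=quat(tool(SR[:,2],SR[:,1]))
move_l(S(0,0,.23),qs,max_speed=.2)
wait(.3)
s=sense();print(s["time_s"],s["tcp_pos"],S(0,0,.23),s["force"],s["finger_gap"])
import pickle
T=read_camera("top");D=read_camera("side");pickle.dump((T,D,s),open("cams2.pkl","wb"))
for n,c in(("top",T),("side",D)):
    f=c["frame"]; x,y=(np.array(proj(c,S(0,0,.15))[0])).astype(int);print(n,x,y); y=max(y,75);cv2.imwrite(f"pics/{n}2.png",cv2.resize(f[y-75:y+75,x-90:x+90],None,fx=4,fy=4,interpolation=cv2.INTER_CUBIC))
```

```text
[ 0.4979 -0.178   0.0118] [0.1847 0.1217 0.2202]
[ 0.498  -0.178   0.0121] [-0.3666  0.544   0.2512] 0.00017275241164100495
9.6083 [ 0.4977 -0.178   0.2494] [-0.4154 -0.0205  0.2596] -0.0002518962511464737
12.2667 [0.6471 0.234  0.3088] [0.6471 0.2343 0.3085] [ 0.5267 -0.2092 -0.467 ] 0.00011022935744617587
top 260 141
side 252 209
```

The finger gap is 0, so the grasp missed. I'll look.

View pics/side2.png

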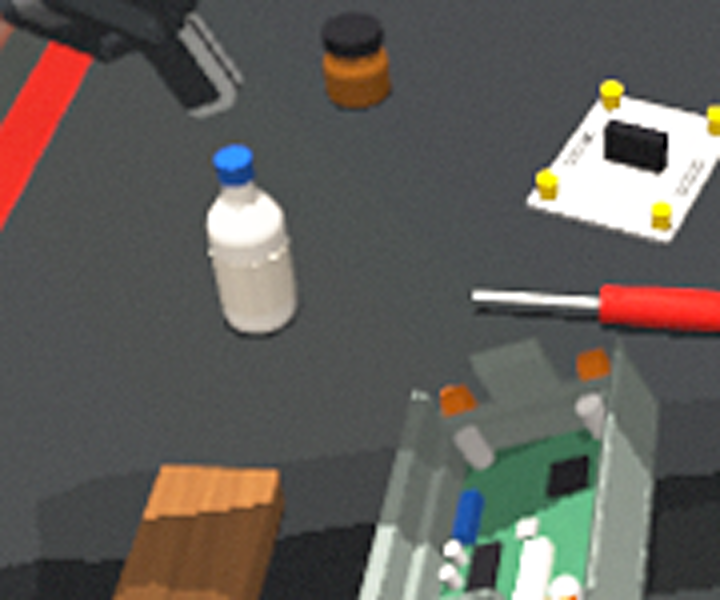

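Run:
```python
from h import *;import pickle
t,s,_=pickle.load(open("cams2.pkl","rb"))
a=cv2.resize(t["frame"][155:225,365:440],None,fx=5,fy=5,interpolation=cv2.INTER_CUBIC)
b=cv2.resize(s["frame"][145:205,285:355],None,fx=5,fy=5,interpolation=cv2.INTER_CUBIC)
c=np.zeros((350,730,3),np.uint8);c[:,:375]=a;c[:300,380:]=b;cv2.imwrite("pics/cov2.png",c)
```

```text
(no output)
```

View pics/cov2.png

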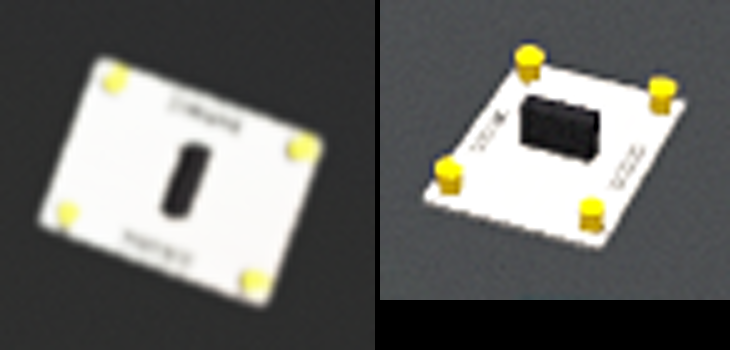

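Run:
```python
from h import *;import pickle
t,s,st=pickle.load(open("cams2.pkl","rb"))
print(proj(s,st["tcp_pos"]),proj(t,st["tcp_pos"]))
x,y=proj(s,CO+[0,0,.037])[0].astype(int);print("pic1 expected", (proj(s,[.4989,-.1784,.101])-[x-80,y-60])*4)
f=s["frame"];u,v=proj(s,st["tcp_pos"])[0];cv2.circle(f,(int(u),int(v)),2,(255,0,255),-1)
f2=t["frame"];u,v=proj(t,st["tcp_pos"])[0];cv2.circle(f2,(int(u),int(v)),2,(255,0,255),-1)
cv2.imwrite("pics/s2full.png",f);cv2.imwrite("pics/t2full.png",f2)
```

```text
[[228.3708 175.9224]] [[256.5043 122.8014]]
pic1 expected [[321.9381 170.4766]]
```

View pics/s2full.png

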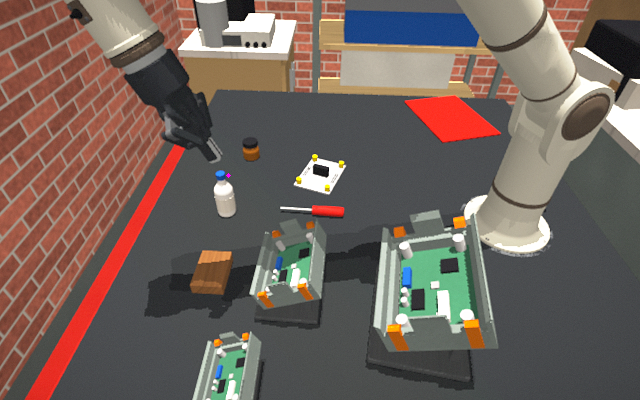

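View pics/t2full.png

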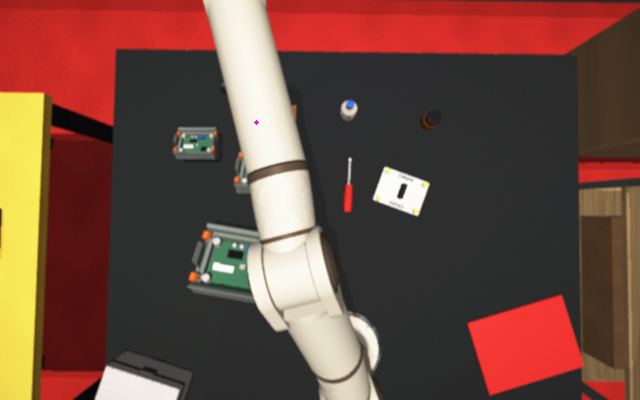

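View pics/top1.png

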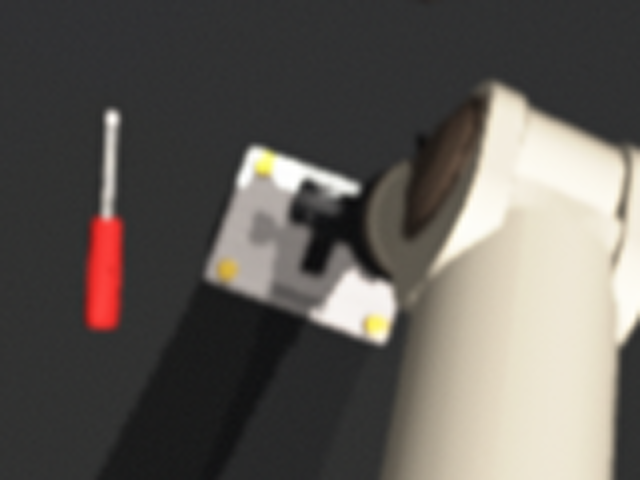

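The fingertip in the side view is at (214,158), but the reported TCP projects to (228,176). The offset looks like it runs along the tool axis, so I'll measure it.

Run:
```python
from h import *;import pickle
t,s,st=pickle.load(open("cams2.pkl","rb"))
w,x,y,z=st["eef_rot"];Rm=R.from_quat([x,y,z,w]).as_matrix();print(Rm)
print(st["joints"],st["finger_gap"])
f=s["frame"];o=120,60
im=cv2.resize(f[o[1]:o[1]+140,o[0]:o[0]+160],None,fx=5,fy=5,interpolation=cv2.INTER_CUBIC)[:600]
for d in(0,.02,.04,.06):
    for k,c in((0,(0,255,0)),(.011,(255,0,255))):
        u=(proj(s,st["tcp_pos"]-Rm[:,2]*d+Rm[:,0]*k)[0]-o)*5+2;cv2.circle(im,tuple(int(a) for a in u),4,c,-1)
cv2.imwrite("pics/tipcheck.png",im)
```

```text
[[-0.9055  0.046  -0.4219]
 [ 0.0417  0.9989  0.0195]
 [ 0.4223  0.     -0.9065]]
[-0.3471  0.8327  0.1118  0.7867 -0.223   1.9392  1.2337] 0.00011022935744617587
```

View pics/tipcheck.png

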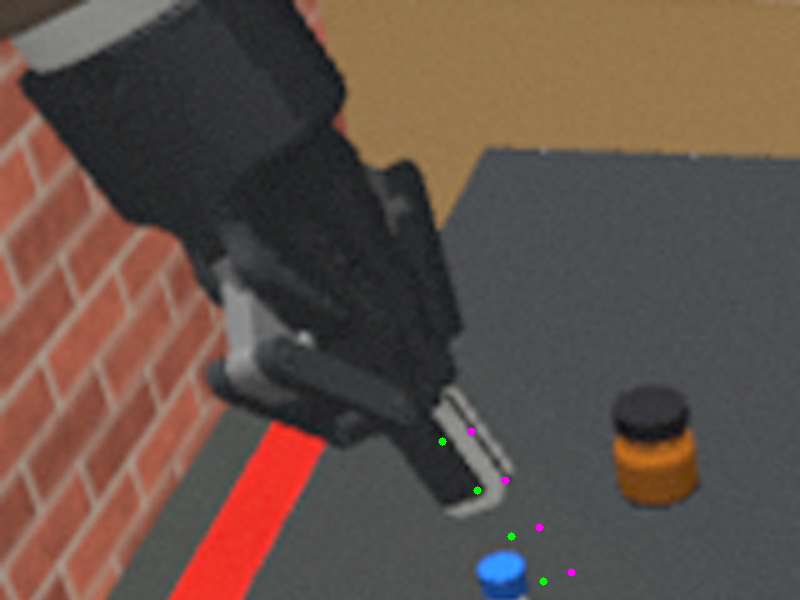

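The tip is about 34 mm short of the reported TCP along the tool axis, which also explains closing above the bar. I'll confirm this with a gentle touch on bare bench and a second view.

Run:
```python
from h import *; from workcell import *
import pickle
qc=quat(tool([0,0,1],CYAX))
B=np.array([.43,-.33,0])
goto(B+[0,0,.3],qc)
move_l(B+[0,0,.02],qc,max_speed=.2);wait(.2)
s=sense();f0=s["force"].copy();print(s["time_s"],s["tcp_pos"],f0)
c=read_camera("side");t=read_camera("top");pickle.dump((t,c,s),open("cams3.pkl","wb"))
z=.02
while z>-.06:
    z-=.003
    try: move_l(B+[0,0,z],qc,max_speed=.05)
    except Exception as e: print(e);break
    s=sense();df=s["force"]-f0
    if df[2]>3: break
print(z,s["tcp_pos"],df,s["time_s"])
move_l(B+[0,0,.03],qc,max_speed=.1)
for n,c in(("side",c),("top",t)):
    u=proj(c,B+[0,0,.02])[0];o=(u-[60,50]).astype(int)
    im=cv2.resize(c["frame"][o[1]:o[1]+100,o[0]:o[0]+120],None,fx=5,fy=5,interpolation=cv2.INTER_CUBIC)
    for d in(0,.02,.04): cv2.circle(im,tuple(int(a) for a in (proj(c,B+[0,0,.02+d])[0]-o)*5+2),4,(0,255,0),-1)
    cv2.imwrite(f"pics/{n}3.png",im)
```

```text
16.3083 [ 0.4306 -0.3304  0.0208] [0.4241 0.737  0.1305]
-0.037 [ 0.4303 -0.3302 -0.0353] [-5.191   3.0403 19.1417] 21.1583
```

View pics/side3.png

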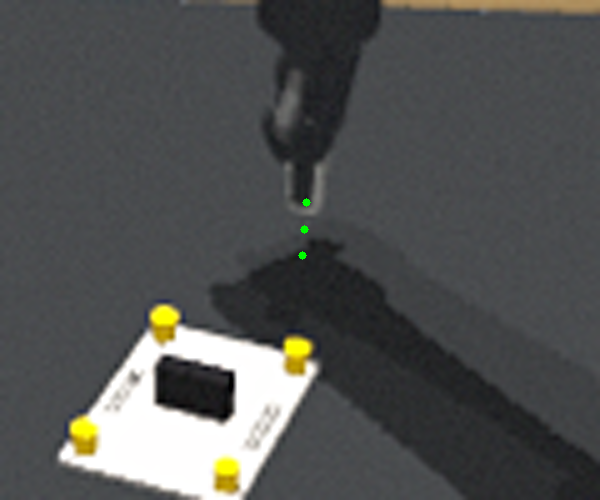

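View pics/top3.png

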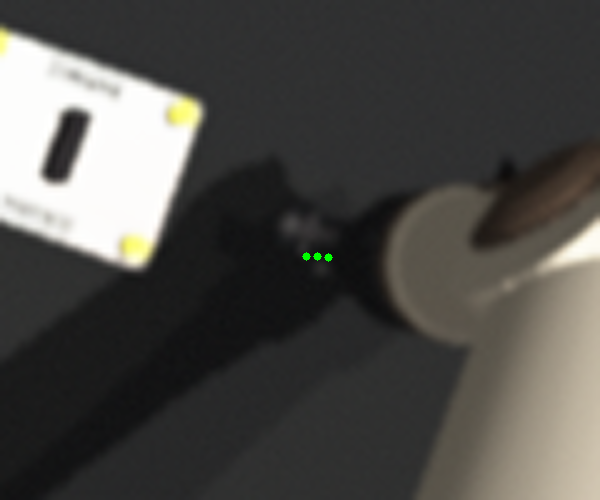

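The bench touch came at reported z ≈ −0.035, which agrees with the image (about 35 mm), and there is no visible lateral offset. I'll fold D = 34.5 mm into all poses and regrasp.

```bash
cat >> h.py <<'E'
D=.0345
def tp(p,Rm): return np.array(p)+Rm[:,2]*D   # true tip point -> commanded TCP
QC=tool([0,0,1],CYAX); QS=tool(SR[:,2],SR[:,1])
E
python3 - <<'E'
from h import *; from workcell import *
import pickle
q=quat(QC);q2=quat(QS)
move_l(tp(CO+[0,0,.085],QC),q,max_speed=.2)
command_gripper(.05,grip_force=60)
move_l(tp(CO+[0,0,.009],QC),q,max_speed=.1)
s=sense();print(s["tcp_pos"],s["force"])
command_gripper(.0,grip_force=60)
s=sense();print(s["time_s"],s["tcp_pos"],s["force"],s["finger_gap"])
if s["finger_gap"]>.012:
    move_l(tp(CO+[0,0,.22],QC),q,max_speed=.2)
    s=sense();print(s["time_s"],s["force"],s["finger_gap"])
c=read_camera("side");cv2.imwrite("pics/side4.png",c["frame"])
E
```

```text
[ 0.4984 -0.1783 -0.0251] [-0.1305 -0.507  -0.2753]
24.8083 [ 0.4987 -0.1781 -0.0247] [-1.1132  0.5775  5.7055] 0.015127281659400494
26.0167 [-0.4888  0.4821 -1.7583] 0.01533487576851002
```

View pics/side4.png

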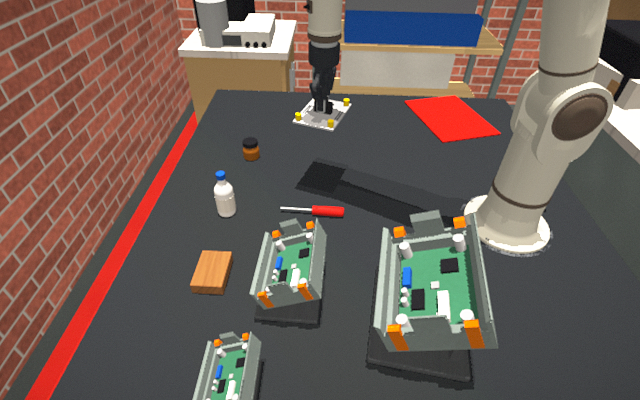

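The cover is held (gap 15 mm, −1.8 N weight). I'll carry it to a hover above the recess and check its alignment in the pictures.

```bash
cat >> h.py <<'E'
U=.0248
def cp(x,y,h): return S(x,y,h)+QS[:,2]*U   # commanded TCP for cover underside centre at seat (x,y,h)
E
python3 - <<'E'
from h import *; from workcell import *
import pickle
q2=quat(QS)
move_l(cp(0,0,.14),q2,max_speed=.3)
move_l(cp(0,0,.045),q2,max_speed=.15);wait(.2)
s=sense();print(s["time_s"],s["tcp_pos"]-cp(0,0,.045),s["force"],s["finger_gap"])
t=read_camera("top");c=read_camera("side");pickle.dump((t,c,s),open("cams5.pkl","wb"))
def show(n,b):
    print(n);[print("  ",x[0],x[1],x[2]) for x in b]
pads=np.array([[x,y,.045+.022] for x in(-.044,.044) for y in(-.062,.062)])
W=np.array([S(*p) for p in pads])
for n,k in(("top",t),("side",c)):
    P=proj(k,W);print("expected",P)
    u=P.mean(0);o=(u-[70,55]).astype(int)
    show(n,blobs(k["frame"],(o[0],o[1],o[0]+140,o[1]+110),(20,80,100),(38,255,255)))
    cv2.imwrite(f"pics/{n}5.png",cv2.resize(k["frame"][o[1]:o[1]+110,o[0]:o[0]+140],None,fx=5,fy=5,interpolation=cv2.INTER_CUBIC))
E
```

```text
28.625 [ 0.0011 -0.      0.001 ] [-0.1375  0.0782 -2.3807] 0.015203341429029314
expected [[284.2645 173.3519]
 [239.0842 170.7678]
 [287.203  146.4858]
 [243.673  143.9904]]
top
   [287.5556 147.2222] 45 [285 143   6   9]
   [286.2 174.2] 15 [285 172   3   6]
expected [[297.9168 211.6519]
 [289.5018 258.9932]
 [260.4001 222.026 ]
 [247.3336 268.8441]]
side
   [299.8902 213.7195] 82 [295 208  11  12]
   [262.  228.5] 4 [261 228   3   2]
   [291.8925 260.957 ] 93 [287 255  11  12]
   [249.5644 270.4752] 101 [244 265  12  12]
   [300.6154 284.5385] 13 [298 283   6   4]
   [260.7 293. ] 10 [258 292   6   3]
```

View pics/side5.png

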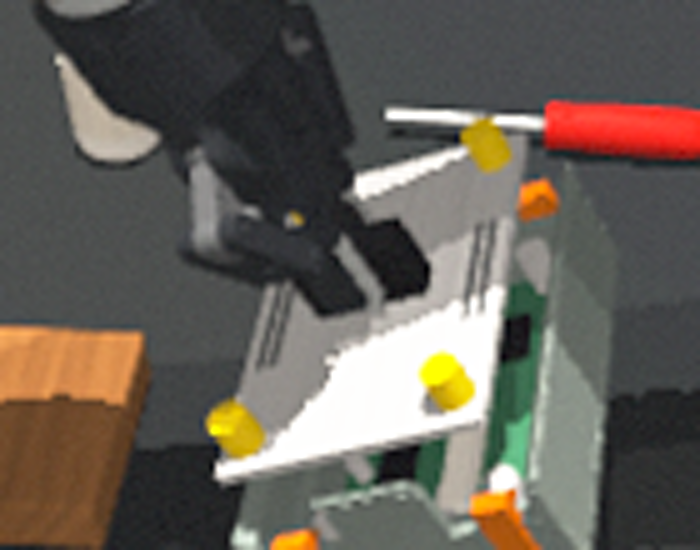

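View pics/top5.png

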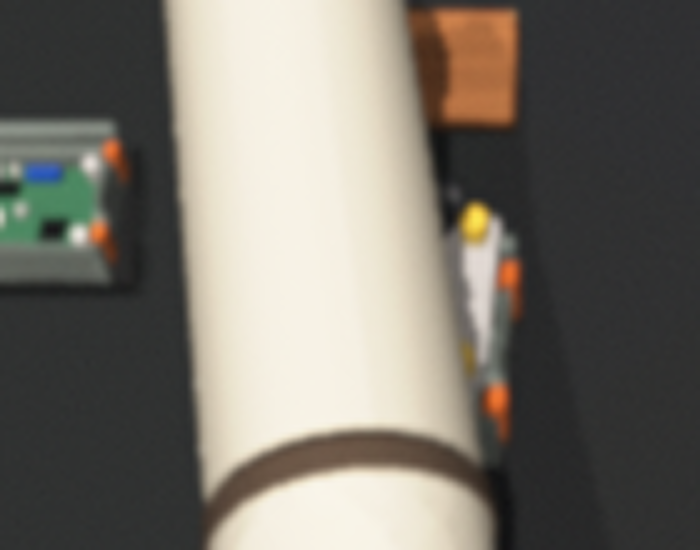

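Run:
```python
from h import *;import pickle
t,c,s=pickle.load(open("cams5.pkl","rb"))
w,x,y,z=s["eef_rot"];Rm=R.from_quat([x,y,z,w]).as_matrix()
org=s["tcp_pos"]-Rm[:,2]*U
CR=np.c_[-Rm[:,0],Rm[:,1],-Rm[:,2]]
print("cover by tcp in seat",SR.T@(org-SO))
a=np.linspace(0,2*np.pi,40);ring=np.c_[.008*np.cos(a),.008*np.sin(a),0*a]
def cen(k,ctr,h0,h1):
    pts=np.vstack([org+(ring+[*ctr,h])@CR.T for h in(h0,h1)])
    hu=cv2.convexHull((proj(k,pts)).astype(np.float32));m=cv2.moments(hu);return np.array([m["m10"]/m["m00"],m["m01"]/m["m00"]])
for n,k,ob in(("side",c,[((-.044,-.062),(299.89,213.72)),((-.044,.062),(291.89,260.96)),((.044,.062),(249.56,270.48))]),("top",t,[((.044,-.062),(287.56,147.22))])):
    for ct,o in ob: print(n,ct,np.array(o)-cen(k,ct,.022,.006))
    e=proj(k,[org,org+SR[:,0]*.01,org+SR[:,1]*.01]);print("px per 10mm x,y",e[1]-e[0],e[2]-e[0])
# initial cover on bench side pads vs same model for reference, seat posts in side vs pred
t0,s0=pickle.load(open("cams0.pkl","rb"))
f=s0["frame"];im=cv2.resize(f[215:310,245:335],None,fx=6,fy=6,interpolation=cv2.INTER_CUBIC)
for X in(-.0369,.0369):
    for Y in(-.0602,.0602):
        u=(proj(s0,S(X,Y,0))[0]-[245,215]+.5)*6;cv2.circle(im,tuple(int(v) for v in u),2,(0,0,255),-1)
for X in(-.057,.057):
    p=[tuple(int(v) for v in (proj(s0,S(X,Y,.016))[0]-[245,215]+.5)*6) for Y in(-.07,.07)];cv2.line(im,*p,(255,0,255),1)
cv2.imwrite("pics/seatchk.png",im)
f=t0["frame"];im=cv2.resize(f[140:205,228:305],None,fx=8,fy=8,interpolation=cv2.INTER_CUBIC)
for X in(-.057,.057):
    p=[tuple(int(v) for v in (proj(t0,S(X,Y,.016))[0]-[228,140]+.5)*8) for Y in(-.07,.07)];cv2.line(im,*p,(255,0,255),1)
for Y in(-.077,.077):
    p=[tuple(int(v) for v in (proj(t0,S(X,Y,.026))[0]-[228,140]+.5)*8) for X in(-.02,.02)];cv2.line(im,*p,(255,0,255),1)
cv2.imwrite("pics/seatchkt.png",im)
```

```text
cover by tcp in seat [0.0005 0.     0.0464]
side (-0.044, -0.062) [ 0.7691 -0.293 ]
side (-0.044, 0.062) [ 0.9994 -0.4085]
side (0.044, 0.062) [ 0.7125 -0.5261]
px per 10mm x,y [-4.4396  1.1044] [-0.8174  3.8297]
top (0.044, -0.062) [ 0.227  -0.3631]
px per 10mm x,y [ 0.4153 -2.9985] [-3.5158 -0.2013]
```

View pics/seatchk.png

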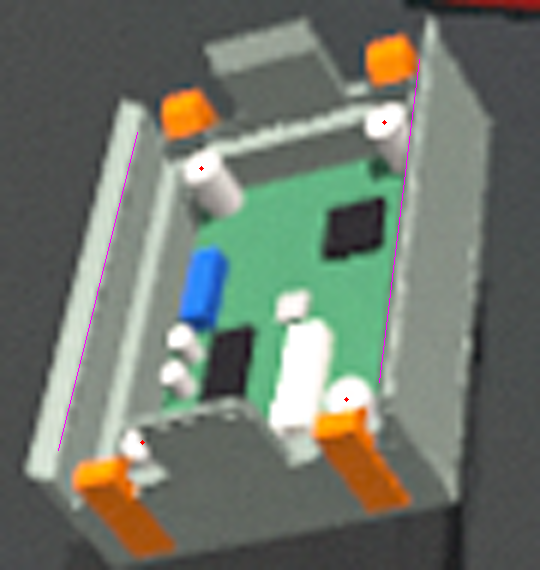

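View pics/seatchkt.png

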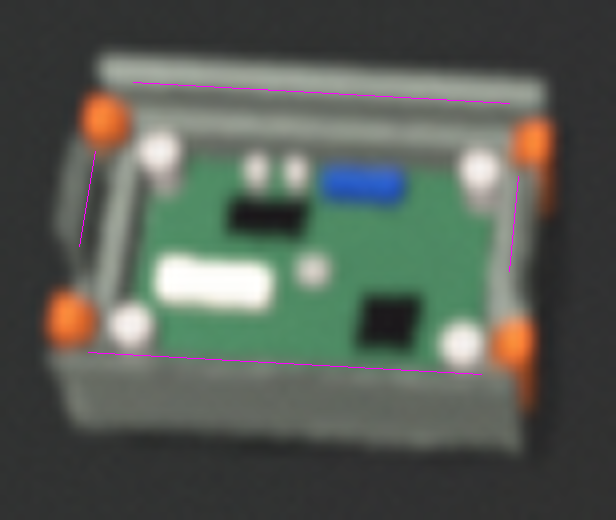

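The seat fit overlays well in both views, and the cover is within about 1–2 mm of centred. Next is a force-guarded descent.

Run:
```python
from h import *; from workcell import *
q2=quat(QS);n=SR[:,2]
f0=sense()["force"].copy()
y=.0003
move_l(cp(0,y,.026),q2,max_speed=.08);print(SR.T@(sense()["force"]-f0))
for h in np.arange(.0235,.0095,-.0012):
    move_l(cp(0,y,h),q2,max_speed=.05)
    s=sense();df=SR.T@(s["force"]-f0);p=SR.T@(s["tcp_pos"]-QS[:,2]*U-SO);print(round(h,4),df,p)
    if df[2]>2.5 or np.hypot(df[0],df[1])>8: break
print(s["time_s"])
c=read_camera("side");o=(proj(c,S(0,0,.03))[0]-[70,55]).astype(int)
cv2.imwrite("pics/side6.png",cv2.resize(c["frame"][o[1]:o[1]+110,o[0]:o[0]+140],None,fx=5,fy=5,interpolation=cv2.INTER_CUBIC))
```

```text
[-0.0339 -0.2394 -0.3936]
0.0235 [ 0.0348 -0.2634  0.2906] [0.0001 0.0003 0.0236]
0.0223 [-0.1027 -0.0534  1.8337] [0.     0.0003 0.0223]
0.0211 [ 0.3639 -0.1928  0.1623] [-0.0001  0.0003  0.021 ]
0.0199 [-0.342  -0.5865 -0.1935] [-0.0001  0.0003  0.0198]
0.0187 [-0.239  -0.435   0.3276] [-0.0001  0.0003  0.0186]
0.0175 [-0.0817 -0.3738  0.7139] [-0.0001  0.0003  0.0174]
0.0163 [-0.1413 -0.3711 -0.4803] [-0.0001  0.0003  0.0162]
0.0151 [-0.1583 -0.5509 -0.0898] [-0.0001  0.0003  0.015 ]
0.0139 [0.3671 0.7228 0.959 ] [-0.0001  0.0003  0.0138]
0.0127 [-0.6766  0.0023  0.4784] [-0.0001  0.0003  0.0126]
0.0115 [0.8411 0.6487 1.0632] [0.     0.0006 0.0116]
0.0103 [ 0.4533 -0.2769  6.1219] [0.0002 0.0006 0.0111]
32.1167
```

View pics/side6.png

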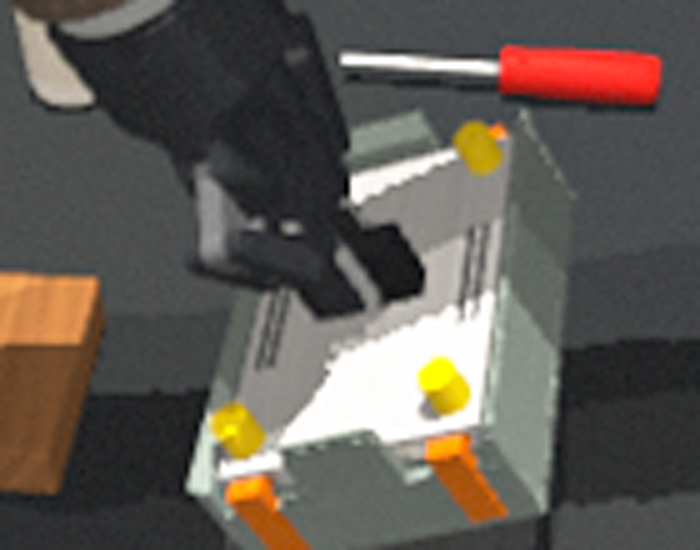

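The plate sits in the recess on the clips (6 N contact at h ≈ 11 mm). I'll unload, release, retreat and check.

Run:
```python
from h import *; from workcell import *
import pickle
q2=quat(QS)
move_l(cp(0,.0005,.0117),q2,max_speed=.05);print(sense()["force"])
command_gripper(.045)
wait(.3)
move_l(cp(0,.0005,.075),q2,max_speed=.15)
s=sense();print(s["time_s"],s["finger_gap"],s["force"])
c=read_camera("side");pickle.dump((c,),open("cams7.pkl","wb"))
a=np.linspace(0,2*np.pi,40);ring=np.c_[.008*np.cos(a),.008*np.sin(a),0*a]
o=(proj(c,S(0,0,.03))[0]-[70,55]).astype(int)
B=blobs(c["frame"],(o[0],o[1],o[0]+140,o[1]+110),(20,80,100),(38,255,255))
e=proj(c,[S(0,0,.03),S(.01,0,.03),S(0,.01,.03),S(0,0,.04)]);print("px/10mm",e[1:]-e[0])
for X in(-.044,.044):
    for Y in(-.062,.062):
        hu=cv2.convexHull(np.vstack([proj(c,np.array([S(*(r+[X,Y,h])) for r in ring])) for h in(.034,.018)]).astype(np.float32));m=cv2.moments(hu);u=np.array([m["m10"],m["m01"]])/m["m00"]
        b=min(B,key=lambda b:np.linalg.norm(b[0]-u));print(X,Y,b[0]-u,b[1])
cv2.imwrite("pics/side7.png",cv2.resize(c["frame"][o[1]:o[1]+110,o[0]:o[0]+140],None,fx=5,fy=5,interpolation=cv2.INTER_CUBIC))
```

```text
[ 1.0684 -0.2663  0.0821]
33.6917 0.04494228478865006 [-0.2954  0.5666 -0.1466]
px/10mm [[-4.4028  1.0689]
 [-0.7664  3.835 ]
 [-2.3142 -3.2029]]
-0.044 -0.062 [ 0.4944 -0.1174] 80
-0.044 0.062 [ 0.8045 -0.1265] 89
0.044 -0.062 [ 1.2832 -0.97  ] 61
0.044 0.062 [ 0.4874 -0.3835] 94
```

View pics/side7.png

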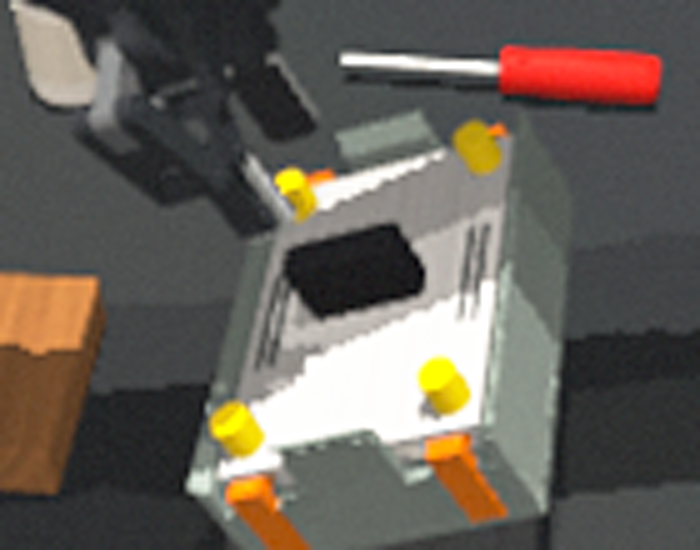

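All four pads match the loosely laid position (residuals under 1.3 px, about 12 mm up) and the gripper is free. Now I'll press the first corner, guarded by force.

```bash
cat > press.py <<'E'
from h import *; from workcell import *
q2=quat(QS)
def tip(s): return SR.T@(s["tcp_pos"]-QS[:,2]*D-SO)
def press(X,Y,log=True):
    move_l(tp(S(X,Y,.064),QS),q2,max_speed=.3)
    f0=sense()["force"].copy()
    move_l(tp(S(X,Y,.036),QS),q2,max_speed=.15)
    for h in np.arange(.034,.011,-.002):
        move_l(tp(S(X,Y,h),QS),q2,max_speed=.08)
        s=sense();f=SR.T@(s["force"]-f0);t=tip(s)
        if log: print(round(h,4),"tip",t,"F",f)
        if (f[2]>14 and t[2]<.0232) or f[2]>32 or np.hypot(f[0],f[1])>20: break
    wait(.15)
    s=sense();print("held",tip(s),SR.T@(s["force"]-f0),s["time_s"])
    move_l(tp(S(X,Y,.064),QS),q2,max_speed=.25)
def look(name):
    c=read_camera("side");a=np.linspace(0,2*np.pi,40);ring=np.c_[.008*np.cos(a),.008*np.sin(a),0*a]
    o=(proj(c,S(0,0,.03))[0]-[70,55]).astype(int)
    B=blobs(c["frame"],(o[0],o[1],o[0]+140,o[1]+110),(20,80,100),(38,255,255))
    for X in(-.044,.044):
        for Y in(-.062,.062):
            hu=cv2.convexHull(np.vstack([proj(c,np.array([S(*(r+[X,Y,h])) for r in ring])) for h in(.022,.006)]).astype(np.float32));m=cv2.moments(hu);u=np.array([m["m10"],m["m01"]])/m["m00"]
            b=min(B,key=lambda b:np.linalg.norm(b[0]-u))
            up=proj(c,S(X,Y,.032))[0]-proj(c,S(X,Y,.022))[0]
            d=b[0]-u-[.7,-.2];print(X,Y,"res px",d,"area",b[1],"mm above home ~",10*d@up/(up@up))
    cv2.imwrite(f"pics/{name}.png",cv2.resize(c["frame"][o[1]:o[1]+110,o[0]:o[0]+140],None,fx=5,fy=5,interpolation=cv2.INTER_CUBIC))
E
python3 - <<'E'
from press import *
command_gripper(0)
press(-.044,-.062)
look("side8")
E
```

```text
0.034 tip [-0.0436 -0.0618  0.0346] F [ 0.9388 -0.8512  0.4712]
0.032 tip [-0.0437 -0.0619  0.0324] F [ 0.615  -1.0179  0.5821]
0.03 tip [-0.0433 -0.0613  0.0307] F [3.2619 1.047  2.9659]
0.028 tip [-0.0446 -0.0624  0.0273] F [ 1.5408 -0.7741  1.7654]
0.026 tip [-0.0445 -0.0625  0.0255] F [-0.5988 -2.0099  1.6087]
0.024 tip [-0.0441 -0.0621  0.0234] F [ 0.5407 -1.7093  0.6855]
0.022 tip [-0.0439 -0.0619  0.0222] F [-0.5206 -0.6232  1.4743]
0.02 tip [-0.0435 -0.0619  0.0217] F [-3.0611 -2.0044  8.5876]
0.018 tip [-0.0433 -0.0618  0.0214] F [-3.7697 -2.8402 15.5656]
held [-0.0434 -0.0618  0.0213] [-5.2152 -2.1388 15.8693] 37.3917
-0.044 -0.062 res px [-1.283   0.1593] area 79 mm above home ~ 1.4339824668599654
-0.044 0.062 res px [-2.5249 -3.9613] area 90 mm above home ~ 11.634622162086874
0.044 -0.062 res px [-2.9667 -1.4586] area 76 mm above home ~ 7.754197526745744
0.044 0.062 res px [-0.9142  7.575 ] area 8 mm above home ~ -12.958439468432518
```

View pics/side8.png

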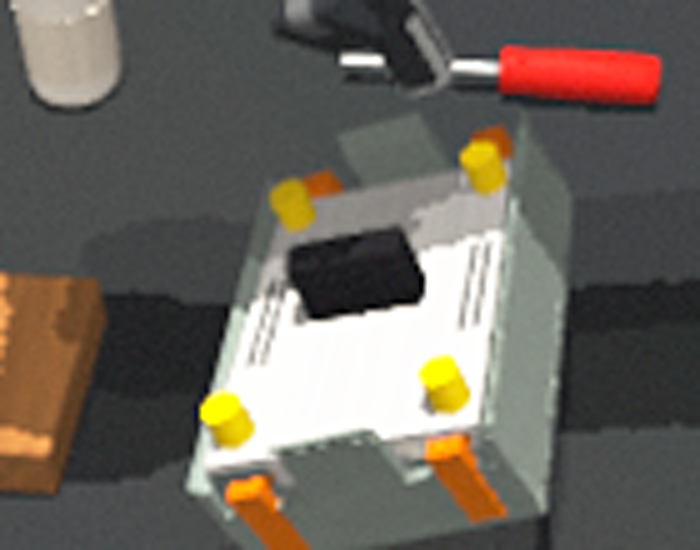

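Corner (−,−) clicked home: tip at 21.3 mm with 16 N, and the picture shows it down. The others are still up and the far-left pad (225,415) has tipped higher. I'll press the next corners.

Run:
```python
from press import *
press(.044,-.062)
press(-.044,.062)
look("side9")
```

```text
0.034 tip [ 0.0441 -0.0618  0.0351] F [-0.1963 -1.0429 -0.6959]
0.032 tip [ 0.044  -0.0621  0.032 ] F [-0.2729  0.2053  0.0763]
0.03 tip [ 0.0441 -0.062   0.0299] F [ 0.1294 -0.9664  1.0981]
0.028 tip [ 0.044  -0.0621  0.0279] F [-0.1943 -1.0145  1.4122]
0.026 tip [ 0.0438 -0.062   0.0257] F [ 0.3439 -0.0799  0.5495]
0.024 tip [ 0.0437 -0.062   0.0236] F [-0.6219 -0.7452  0.2772]
0.022 tip [ 0.044 -0.062  0.022] F [-0.6014 -0.1408  0.2816]
0.02 tip [ 0.0445 -0.0619  0.0214] F [-1.0508 -0.6291  5.8123]
0.018 tip [ 0.0447 -0.0619  0.0211] F [-2.9392 -0.0337 10.7633]
0.016 tip [ 0.0448 -0.0618  0.0209] F [-6.1922 -0.3004 17.96  ]
held [ 0.0448 -0.0619  0.0209] [-5.3041 -2.3252 17.9697] 41.2
0.034 tip [-0.0435  0.0618  0.0348] F [0.4834 0.7985 0.3632]
0.032 tip [-0.044   0.0621  0.0321] F [0.8157 1.5096 0.6594]
0.03 tip [-0.0439  0.0621  0.0301] F [0.5189 1.3024 0.1088]
0.028 tip [-0.044   0.0621  0.0287] F [-1.142   0.8617  3.7412]
0.026 tip [-0.044   0.0623  0.0267] F [0.1739 1.5185 5.2089]
0.024 tip [-0.0442  0.0618  0.0233] F [0.3318 0.9181 0.341 ]
0.022 tip [-0.0441  0.0619  0.0215] F [0.3349 0.7055 1.2661]
0.02 tip [-0.0439  0.062   0.0212] F [-1.2301 -0.319   5.0421]
0.018 tip [-0.0438  0.062   0.0211] F [-3.5759 -0.9225 14.4462]
held [-0.0438  0.062   0.0211] [-5.2318  0.0704 12.8335] 44.9333
-0.044 -0.062 res px [-1.4875 -1.0401] area 81 mm above home ~ 4.384460838737763
-0.044 0.062 res px [-1.7105  0.6822] area 113 mm above home ~ 1.1041163033354597
0.044 -0.062 res px [ 35.0285 -10.4373] area 81 mm above home ~ -32.13387387591416
0.044 0.062 res px [-1.5704 -0.5916] area 96 mm above home ~ 3.643473215623298
```

View pics/side9.png

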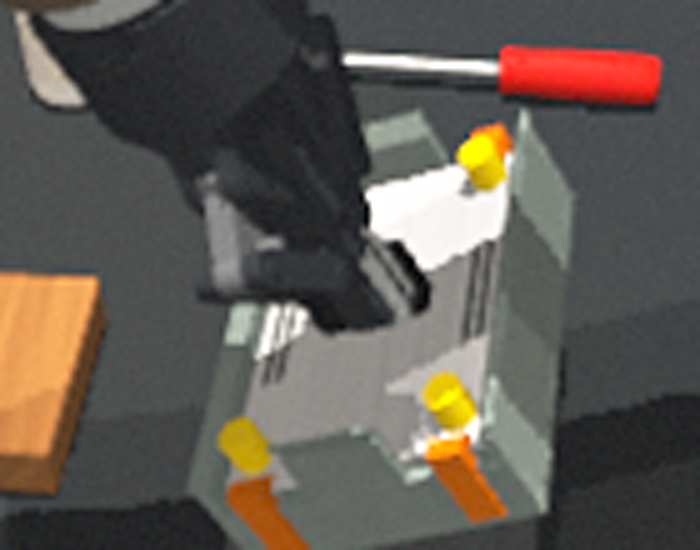

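Three corners have been pressed. The near-right pad reads about 3 mm higher than before, so after the last corner I'll press it again.

Run:
```python
from press import *
press(.044,.062)
press(-.044,-.062)
move_l(tp(S(0,-.02,.16),QS),q2,max_speed=.3)
look("side10");print(sense()["time_s"])
```

```text
0.034 tip [0.0441 0.0623 0.0351] F [-0.0662 -0.5706 -0.1352]
0.032 tip [0.044  0.0619 0.032 ] F [-0.7051 -0.6997 -0.7948]
0.03 tip [0.0439 0.0619 0.0297] F [ 0.1037 -0.8467  0.0732]
0.028 tip [0.0439 0.062  0.0277] F [-0.6049  0.7347 -0.5776]
0.026 tip [0.0439 0.062  0.0258] F [-0.9656 -0.0416  0.5774]
0.024 tip [0.0439 0.062  0.0238] F [ 0.9162 -1.8485  0.6593]
0.022 tip [0.0439 0.062  0.0218] F [-0.771  -1.1061  1.0763]
0.02 tip [0.0442 0.0621 0.0213] F [-2.4105 -1.1979  3.9339]
0.018 tip [0.0446 0.0622 0.0211] F [-3.1133 -0.9452 10.0884]
0.016 tip [0.0447 0.0622 0.021 ] F [-5.551  -3.4053 15.9333]
held [0.0447 0.0622 0.021 ] [-5.3791 -2.9131 16.5377] 48.7417
0.034 tip [-0.0436 -0.0618  0.0345] F [ 0.2078 -0.1393 -0.584 ]
0.032 tip [-0.044  -0.062   0.0321] F [ 0.3145 -0.4462 -0.8931]
0.03 tip [-0.0441 -0.062   0.0299] F [-0.8657 -1.4824 -0.6783]
0.028 tip [-0.0441 -0.062   0.0278] F [-1.1254 -0.2619 -0.9211]
0.026 tip [-0.0441 -0.062   0.0258] F [-0.3677  0.3957 -0.7281]
0.024 tip [-0.0441 -0.062   0.0238] F [-0.031   0.077  -0.8818]
0.022 tip [-0.0441 -0.062   0.0218] F [-0.422  -0.1472 -0.4242]
0.02 tip [-0.0438 -0.062   0.0213] F [-2.3241 -0.4367  5.0391]
0.018 tip [-0.0437 -0.0619  0.0212] F [-6.6398 -0.4472 12.2084]
0.016 tip [-0.0436 -0.0619  0.0211] F [-8.5676 -2.7548 20.6408]
held [-0.0436 -0.0619  0.0211] [-8.4831 -1.7678 19.4681] 52.725
-0.044 -0.062 res px [-1.5352 -0.3509] area 76 mm above home ~ 2.9191946829166504
-0.044 0.062 res px [-1.6315  0.7877] area 101 mm above home ~ 0.7773164031571242
0.044 -0.062 res px [-1.4429 -0.1495] area 73 mm above home ~ 2.568443098670622
0.044 0.062 res px [-1.6677  0.5572] area 105 mm above home ~ 1.6120102317333815
53.6417
```

View pics/side10.png

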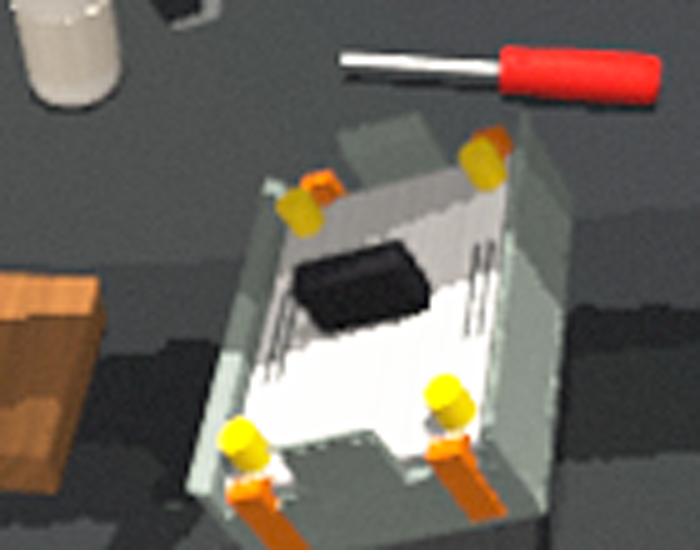

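Every press ended at a tip height of about 21 mm. The second press on the near-right pad met nothing until 21.5 mm, so it was home. The images read the right-hand pads slightly high, so I'll recheck the far-right and near-left pads by touch.

Run:
```python
from press import *
for X,Y in((.044,-.062),(-.044,.062)):
    move_l(tp(S(X,Y,.05),QS),q2,max_speed=.4)
    f0=sense()["force"].copy()
    move_l(tp(S(X,Y,.0245),QS),q2,max_speed=.2)
    for h in(.0225,.020,.0165):
        move_l(tp(S(X,Y,h),QS),q2,max_speed=.1)
        s=sense();f=SR.T@(s["force"]-f0);print(h,tip(s),f)
        if f[2]>18: break
    move_l(tp(S(X,Y,.05),QS),q2,max_speed=.3)
    print(s["time_s"])
    if s["time_s"]>60: break
move_l(tp(S(0,-.02,.15),QS),q2,max_speed=.3)
look("side11");s=sense();print(s["time_s"],s["force"])
c=read_camera("side");cv2.imwrite("pics/side11f.png",c["frame"])
```

```text
0.0225 [ 0.0444 -0.0615  0.0241] [-0.1325 -0.4065 -1.2748]
0.02 [ 0.0446 -0.0618  0.0213] [0.5253 0.6329 3.2001]
0.0165 [ 0.0451 -0.0618  0.021 ] [-4.1415  0.013  15.4626]
55.1333
0.0225 [-0.0438  0.0612  0.0222] [-1.1372 -1.1457  0.7101]
0.02 [-0.0434  0.0617  0.0212] [-1.6235 -2.2754  5.6982]
0.0165 [-0.0433  0.0619  0.0211] [-6.6841 -2.8278 17.9769]
56.95
-0.044 -0.062 res px [-1.5872 -0.3141] area 78 mm above home ~ 2.9098689745436057
-0.044 0.062 res px [-1.5602  0.859 ] area 103 mm above home ~ 0.5303597100475416
0.044 -0.062 res px [-1.4105 -0.0841] area 74 mm above home ~ 2.3776009372294573
0.044 0.062 res px [-1.6332  0.4921] area 101 mm above home ~ 1.6805839917217302
57.8667 [-0.8957  1.2659  0.1104]
```

View pics/side11.png

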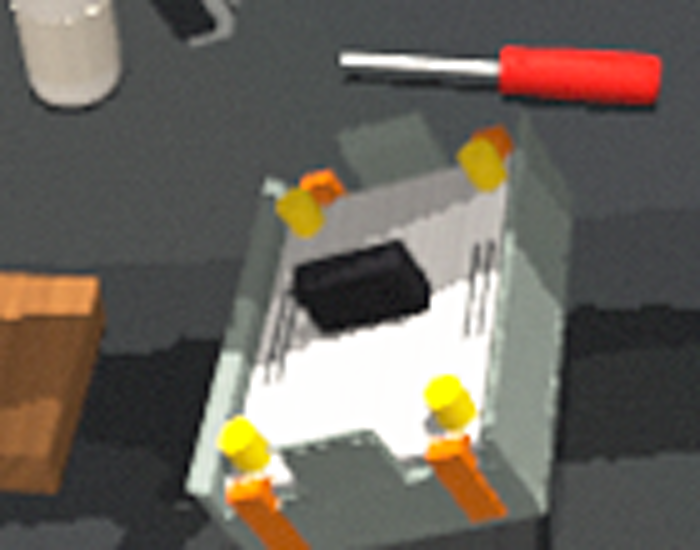

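View pics/side11f.png

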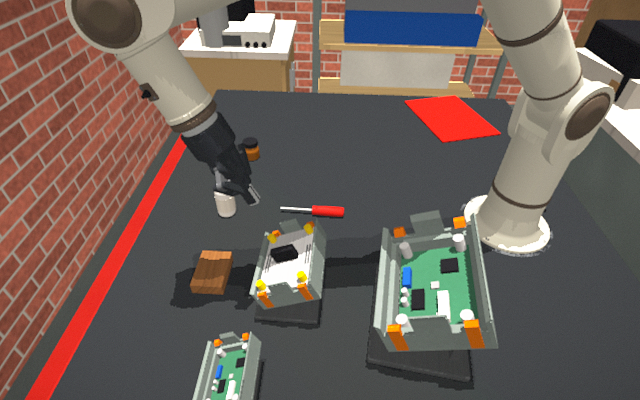

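Both pads are met only near home height (contact below 22.2 mm), nothing moved when I pressed again, and the obstacles look undisturbed. I'm handing in.

```bash
python3 -c "
from workcell import *
job_done();print(sense()['time_s'])"
```

```text
the job is handed in; nothing more can be done
the job is handed in; nothing more can be done
```

The cover is in the middle-sized box's recess with all four corners pressed home, and I handed the job in at about 58 s of the 70 s allowed. I laid it loosely on the four clips, let go, and then pressed the corners near-right, far-right, near-left, far-left.

- **Missed first grasp:** the first grasp closed above the bar because the real fingertips end about 34.5 mm short of the reported tool point. I measured this in the side view and by touching the bare bench, then corrected every later pose. The cover had not moved.
- **Loose lay:** after release, all four pads matched the standing height of about 12 mm above home, with residuals of 1.3 px or less.
- **Pressing:** every press ended at a tip height of 21–21.3 mm under 13–20 N. I pressed every corner except far-left a second time. Those three corners met nothing until 21–22 mm and did not move, so I took them as home.
- **Disagreement:** in the last side image the pads read about 0.5–3 mm above home, with the right-hand ones highest. I attributed this to about 1 px of image uncertainty and a possible slide of up to 2 mm down the slope, and trusted the touch result.
- **Not measured:** I did not measure the clips' travel. In the picture they look sprung back over the edge.
- **Other objects:** the bottle, screwdriver, wooden case and jar look undisturbed in the last side view; I did not measure their positions.

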